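Pack two toy-lorry parts kits

ROBOT

A 7-joint arm with a two-finger parallel gripper is mounted at the origin on the work surface. World frame = base frame: x ahead of the robot, y to its left, z up, the work surface at z = 0. Lengths are in mm, angles in rad, forces in N, time in s.
With the tool pointing down it reaches from about 425 to 925 mm from the base axis. Payload 6.8 kg.
Tool frame: the origin (TCP) lies on the front face of the gripper's body, between the roots of the fingers; the fingertips stand 73 mm ahead of it and the grasp point (between the pads) lies 54 mm ahead of it (grasp_offset is the distance from the TCP to the grasp point, in mm); z points along the fingers, y is the direction in which the jaws open and shut (so a half turn about z gives the same grasp; the last joint's range is limited). The gripper opens to 85 mm and grips with 20 to 120 N. Pads are 22 mm wide; open, the fingers measure 114 mm over their backs; the gripper's body (76 mm by 85 mm) begins 54 mm behind the grasp point. The pads swing forward as they close: fully open they stand 13 mm farther back than shut.
Start: joints at [1.229, 0.477, 0.022, 1.555, -0.011, 1.109, -0.083], TCP at [156.388, -656.649, 303.908] pointing down, gripper open.
Joint ranges: [-2.96, 2.96], [-0.34, 2.1], [-1.41, 1.46], [0.24, 2.44], [-1.37, 4.51], [0.17, 1.92], [-2.96, 2.96]. Speed limits (rad/s): [2.39, 2.39, 3.14, 3.14, 3.14, 3.14, 3.14].

INTERFACE

Orientations are given as [roll, pitch, yaw] about the fixed x, y, z axes, in that order (R = Rz(yaw) Ry(pitch) Rx(roll)).
In Python, from workcell import goto, servo_line, set_joints, command_gripper, pause, inverse_kinematics, read_camera, camera_params, MotionError, hand_in, find_in, masks_of, read_t, read_q, read_joint_vel, read_joint_torque, read_ee_pos, read_orientation, read_contact_force, read_moment, read_grip_width, grasp_offset gives the robot as it stands. The module is installed in compiled form; this text tells all that it offers. Calls block until the motion is done:
- goto(position, orientation): joint-space move of the TCP to a pose.
- servo_line(position, vel=150, rot=None, threshold=None): straight line of the TCP; rot=None keeps the orientation; vel is the mean speed in mm/s. With threshold (N) it stops when the force on the tool has changed by that much, and returns True; else False.
- set_joints(angles): joint-space move.
- command_gripper(opening, grasp_force=None): opening from 0.0 (shut) to 1.0 (fully open); grasp_force is the grip in N (None keeps the last); returns when the fingers have stopped.
- pause(seconds).
- inverse_kinematics(position, orientation): joint angles nearest the present ones, or None.
- read_camera(name): name is "side" or "top" or "wrist"; returns the picture (400x640x3 uint8, blue, green, red); there is no depth.
- camera_params(name): a dict with "vfov" (degrees; the focal length in pixels is half the picture's height over the tangent of half this angle, whatever the lens; pixels are square), "cx", "cy" (the principal point, pixels), "k1" (the pictures are not rectified: a ray, as slopes to the right and down, at radius r is drawn at 1 + k1 r^2 times it, then the intrinsics apply), "camera_from_world" (4x4, takes a point from world to camera coordinates); the wrist camera has in their place "tool_from_camera" (4x4, takes a point from camera to tool coordinates, whose origin is the TCP and whose axes are the flange's). Camera axes: x right, y down, z forward; pixel columns grow to the right and rows downward; lengths in mm; the calibration is good to about 2 mm. A picture is of the moment at which its call begins: read the wrist's pose just before it. camera_params takes no time and is no camera call.
A pose or a line that the arm cannot do raises MotionError and nothing moves.
- hand_in(): hands the job in, once; it reports no verdict.
Trained networks look in the newest picture that a camera, given by its name, has taken for a name from the list of things; names that differ only in an ending like _2 or _b are one class to them, and where a whole thing is asked for, a point or a joint stands for the part that bears it (a point fixed in the world has none). Each returns a list of dicts, best first, with "p" (0 to 1); they miss things now and then, are a little off and sometimes report something else, mostly with a low value. They report only what shows in the picture. A call takes as long as a camera call. They do not tell look-alikes from the thing itself.
- find_in(camera, name): "at" ([column, row] in pixels, amid what is visible of it).
- masks_of(camera, name): "mask" (400x640 bool, what is visible of it) and "at" ([column, row] in pixels, amid what is visible of it).
Readings, each from a call of its own:
- read_t(): time.
- read_q(): joint angles.
- read_joint_vel(): joint speeds.
- read_joint_torque(): joint torques, N m.
- read_ee_pos(): TCP position.
- read_orientation(): TCP orientation.
- read_contact_force(): force on the tool from outside, world axes, zero at the start.
- read_moment(): the same for the moment, N m.
- read_grip_width(): opening from 0.0 (shut) to 1.0 (fully open).
Only numpy, scipy, OpenCV 4.12 (cv2) and the standard library are available. Lean on these libraries where they do the work, as an engineer would, in place of code of your own. Each camera call takes 0.05 s, during which the arm holds its last target.

TASK

Make up the two parts kits. Into the yellow tray with the sprung clip go the large wheel and the upright axle pin, the pin pushed foot first between the clip's jaws until it stands on the tray floor; into the plain yellow tray go the small wheel, the open tipper body and the tow bar. Everything must end flat on its tray's floor, the same way up as it is now and not on top of anything else; leave the driver's cab and the tape roll where they are.

Things in the scene. Friction and masses are not known exactly. Their poses are not given: they have to be found in the camera images.
- plain_tray: The plain tray: yellow, shallow, fixed to the table, 220 (x) x 160 (y) x 14 mm high, walls and floor 4 mm thick. Origin: centre of its underside; z up. Empty at the start.
- clip_tray: The tray with the sprung clip: yellow, shallow, fixed to the table, 220 (x) x 160 (y) x 14 mm high, walls and floor 4 mm thick. Origin: centre of its underside; z up. The clip is at x = +62 mm, y = 0, between two grey housings at y = +-51 to +-61 mm, x = 40 to 84 mm, tops 24 mm over the tray floor; the floor from x = -106 to +35 mm is free.
- clip (a point): Sprung clip centre, at tray floor level (4 mm over the table), axes as the tray. Two grey jaws, 32 mm wide along x, slide apart along y, 14 mm each. At rest their faces are 12 mm apart; from 18 mm over the floor they flare to a mouth 30 mm wide at 38 mm. The 22 mm pin spreads each jaw 5 mm against about 2 N; pushing it in takes about 2 to 8 N; the jaws then grip it upright.
- large_wheel: Large green toy wheel lying flat, 56 mm across, 26 mm high, treaded, with a dark ring and hub on its face. Origin: centre of its underside; z up.
- small_wheel: Small green toy wheel lying flat, 36 mm across, 26 mm high, otherwise like the large one. Origin: centre of its underside; z up.
- axle_pin: Green round axle pin standing upright, 22 mm in diameter, 85 mm high, its lowest 9 mm tapering to a 15 mm foot, thin dark rings at 41 and 75 mm height. Origin: centre of its foot; z up along the pin.
- tipper: Green tipper body of a toy lorry, an open-topped box standing on its floor, mouth up, 70 mm (its x) x 46 mm (its y) x 36 mm high, walls 4 mm, with a small lip 8 mm out at the top of its -x end. Origin: centre of its underside; z up.
- tow_bar: Green tow bar lying flat: a straight bar 14 mm wide and 20 mm high with a round eye 24 mm across at each end, 90 mm long overall along its x. Origin: centre of its underside; z up.
- cab: Green toy driver's cab with dark windows, 50 (x) x 42 (y) x 47 mm high; belongs to neither kit, to be left. Origin: centre of its underside.
- tape_roll: Brown roll of packing tape lying flat, a ring 60 mm across with a 44 mm hole, 24 mm high; to be left. Origin: centre of its underside.
Things that resemble listed ones, but are neither listed nor needed, are in the scene too. What is shaped like the large_wheel but blue or white is not meant.

How it is judged (in metres and radians):
At the end, for the whole second after the job is handed in: Large wheel in clip tray; small wheel, tipper, tow bar in plain tray: centres inside the walls, under 5 mm off the floor. Pin within 12 mm of the clip centre, under 4 mm off the floor. All tilted under 0.12 rad from the way up they started, at rest. Cab and tape roll within 30 mm of their starts (x of large_wheel in the frame of clip_tray between -0.106 and 0.106 m and y of large_wheel in the frame of clip_tray between -0.076 and 0.076 m and z of large_wheel in the frame of clip_tray between 0 and 0.009 m and linear speed of each of large_wheel, small_wheel, tipper, tow_bar, axle_pin below 0.02 m/s and angle between each of large_wheel, small_wheel, tipper, tow_bar, axle_pin's own z axis and vertical below 0.12 rad and x of small_wheel in the frame of plain_tray between -0.106 and 0.106 m and y of small_wheel in the frame of plain_tray between -0.076 and 0.076 m and z of small_wheel in the frame of plain_tray between 0 and 0.009 m and x of tipper in the frame of plain_tray between -0.106 and 0.106 m and y of tipper in the frame of plain_tray between -0.076 and 0.076 m and z of tipper in the frame of plain_tray between 0 and 0.009 m and x of tow_bar in the frame of plain_tray between -0.106 and 0.106 m and y of tow_bar in the frame of plain_tray between -0.076 and 0.076 m and z of tow_bar in the frame of plain_tray between 0 and 0.009 m and horizontal distance between axle_pin and clip below 0.012 m and z of axle_pin in the frame of clip_tray below 0.008 m and distance of each of cab, tape_roll from where it was at the start of the episode below 0.03 m); the robot touches nothing.
It fails at once if the driver's cab or the tape roll is pushed more than 30 mm from its place or tipped over (distance of any of cab, tape_roll from where it was at the start of the episode above 0.03 m or angle between any of cab, tape_roll's own z axis and vertical above 0.5 rad).
It also fails if it takes over 136 s, if anything falls off the work surface, if the arm or the gripper's body presses on something with over 40 N, if the wrist force passes 120 N, or if a joint passes its speed limit or range.

## Working session

There is one attempt and no reset: what is moved stays moved. The work goes in short steps, each a Python script; the robot and the scene stay as the last script left them, time stands still between calls to the robot, and variables do not carry over. Pictures are saved under pics/ and viewed, and the job is handed in when it is done.

```bash
mkdir -p pics
python3 - <<'E'
from workcell import *
import cv2
for c in ["side","top","wrist"]:
    im=read_camera(c); cv2.imwrite(f"pics/{c}0.png",im)
    p=camera_params(c); print(c,p)
print(read_t(),read_ee_pos(),read_orientation(),read_grip_width(),grasp_offset)
E
```

```text
side {'vfov': 53.30418775590126, 'cx': 321.1147205506931, 'cy': 196.78386410624645, 'k1': 0.0017869865911396487, 'camera_from_world': array([[ 9.12190716e-01, -4.09675792e-01, -8.59315209e-03,
        -4.76852809e+02],
       [-2.62138283e-01, -5.67306365e-01, -7.80670871e-01,
         1.54240111e+02],
       [ 3.14947008e-01,  7.14373315e-01, -6.24883308e-01,
         6.46021775e+02],
       [ 0.00000000e+00,  0.00000000e+00,  0.00000000e+00,
         1.00000000e+00]])}
top {'vfov': 43.81050470725616, 'cx': 319.71236104616844, 'cy': 197.32667205665786, 'k1': -0.15126270513118464, 'camera_from_world': array([[-3.15538091e-03, -9.99994538e-01,  9.83636933e-04,
         1.73052289e+01],
       [-9.95489860e-01,  3.04789885e-03, -9.48190331e-02,
         5.05676898e+02],
       [ 9.48155172e-02, -1.27839076e-03, -9.95494040e-01,
         1.29683436e+03],
       [ 0.00000000e+00,  0.00000000e+00,  0.00000000e+00,
         1.00000000e+00]])}
wrist {'vfov': 65.54342464509047, 'cx': 318.9039971339014, 'cy': 195.99141169340325, 'k1': -0.020953463777116765, 'tool_from_camera': array([[ 2.83176123e-04, -9.50321686e-01, -3.11269357e-01,
         7.98195365e+01],
       [ 9.99999280e-01,  6.32120044e-04, -1.02015010e-03,
        -2.83693464e-01],
       [ 1.16623037e-03, -3.11268844e-01,  9.50321181e-01,
        -7.00191359e+01],
       [ 0.00000000e+00,  0.00000000e+00,  0.00000000e+00,
         1.00000000e+00]])}
0.15 [ 156.27480494 -656.31467691  303.14475627] [-3.14021453e+00  9.83223098e-05  2.33809286e-01] 1.0024477907686717 53.900000000000006
```

View pics/top0.png

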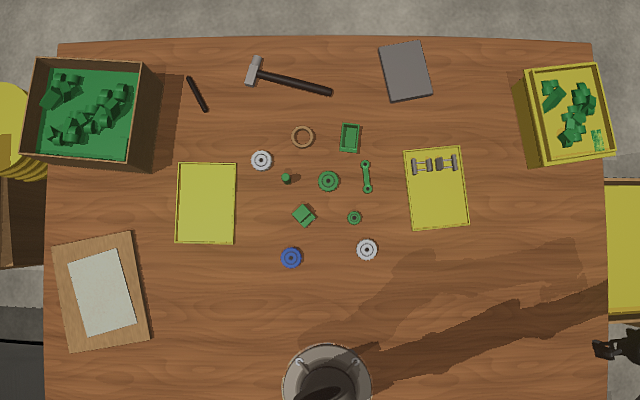

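View pics/side0.png

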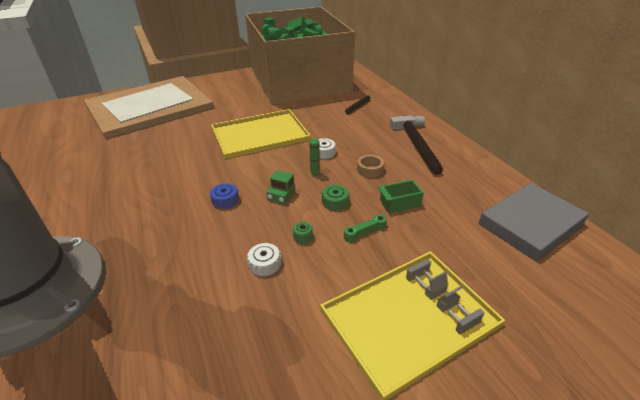

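View pics/wrist0.png

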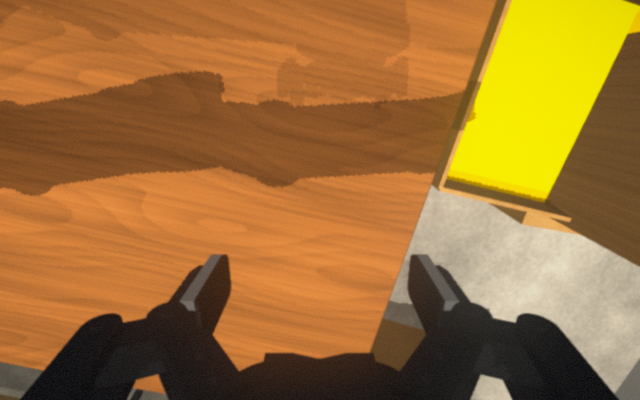

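The top view shows the clip tray at about (437,188), the plain tray at (206,203), and the parts between them: large wheel (328,181), small wheel (354,218), pin (286,178), tipper (350,138), tow bar (366,177), cab (304,215), tape roll (302,136). I'll fit projected silhouettes to the masks next.

```bash
cat > h.py <<'E'
from workcell import *
import numpy as np, cv2
from scipy.optimize import minimize
from scipy.spatial.transform import Rotation as R
def cam(name):
    p=camera_params(name); f=200/np.tan(np.radians(p["vfov"]/2))
    if name=="wrist":
        T=np.eye(4);T[:3,:3]=R.from_euler("xyz",read_orientation()).as_matrix();T[:3,3]=read_ee_pos()
        M=np.linalg.inv(T@p["tool_from_camera"])
    else: M=p["camera_from_world"]
    return dict(f=f,cx=p["cx"],cy=p["cy"],k=p["k1"],M=M)
def proj(c,P):
    P=np.atleast_2d(P); q=P@c["M"][:3,:3].T+c["M"][:3,3]
    s=q[:,:2]/q[:,2:]; s=s*(1+c["k"]*(s**2).sum(1,keepdims=True))
    return s*c["f"]+[c["cx"],c["cy"]]
def deproj(c,px,z):
    d=(np.array(px,float)-[c["cx"],c["cy"]])/c["f"]; s=d.copy()
    for _ in range(20): s=d/(1+c["k"]*(s@s))
    Mi=np.linalg.inv(c["M"]); o=Mi[:3,3]; v=Mi[:3,:3]@np.array([s[0],s[1],1])
    return o+v*(z-o[2])/v[2]
a=np.linspace(0,2*np.pi,36,endpoint=False)
def cyl(r,z0,z1,x=0): return np.vstack([np.c_[x+r*np.cos(a),r*np.sin(a),0*a+z] for z in (z0,z1)])
def box(x0,x1,y,z0,z1): return np.array([[x,s*y,z] for x in (x0,x1) for s in (-1,1) for z in (z0,z1)])
MOD=dict(large_wheel=(cyl(28,0,26),0),small_wheel=(cyl(18,0,26),0),axle_pin=(np.vstack([cyl(7.5,0,0),cyl(11,9,85)]),0),
 tipper=(np.vstack([box(-35,35,23,0,36),box(-43,-35,8,32,36)]),1),tow_bar=(np.vstack([cyl(12,0,20,-33),cyl(12,0,20,33)]),1),
 cab=(box(-25,25,21,0,47),1),tape_roll=(cyl(30,0,24),0),plain_tray=(box(-110,110,80,0,14),1),clip_tray=(box(-110,110,80,0,14),1))
def hullimg(p):
    im=np.zeros((1600,2560),np.uint8); h=cv2.convexHull(p.astype(np.float32)); 
    cv2.fillConvexPoly(im,np.round((h+.5)*4*16-32).astype(np.int32),1,shift=4) ; return im
def fit(name,views,x0,z=0,yaw0=None):
    """views: list of (cam, mask)"""
    P,hasyaw=MOD[name]; T=[]
    for c,m in views:
        pts=np.argwhere(m)[:,::-1].astype(float); T.append(cv2.convexHull(np.vstack([pts+[dx,dy] for dx in(-.5,.5) for dy in(-.5,.5)]).astype(np.float32)))
    def cost(v):
        w=v[2] if hasyaw else 0; s=0
        Q=P@R.from_euler("z",w).as_matrix().T+[v[0],v[1],z]
        for (c,m),t in zip(views,T):
            h=cv2.convexHull(proj(c,Q).astype(np.float32)); i,_=cv2.intersectConvexConvex(h,t)
            s+=1-i/(cv2.contourArea(h)+cv2.contourArea(t)-i)
        return s
    best=None
    for w in (([yaw0] if yaw0 is not None else np.arange(0,2*np.pi,np.pi/6)) if hasyaw else [0]):
        S=np.array([[0,0,0],[12,0,.1],[0,12,-.1],[6,6,.4]])+[x0[0],x0[1],w]
        r=minimize(cost,S[0],method="Nelder-Mead",options=dict(initial_simplex=S,xatol=.05,fatol=1e-4))
        if best is None or r.fun<best.fun: best=r
    return best.x,best.fun/len(views)
E
python3 - <<'E'
from h import *
read_camera("top");read_camera("side")
cs={n:cam(n) for n in("top","side")}
for n in MOD:
    D={}
    for v in cs:
        D[v]=masks_of(v,n)
        print(n,v,[(round(d["p"],2),[int(x) for x in d["at"]],int(d["mask"].sum())) for d in D[v]])
    np.savez(f"m_{n}.npz",**{f"{v}{i}":d["mask"] for v in D for i,d in enumerate(D[v])})
    if D["top"]:
        x0=deproj(cs["top"],D["top"][0]["at"],MOD[n][0][:,2].max()/2)
        for vs in (["top"],["side"],["top","side"]):
            if all(D[v] for v in vs):
                x,f=fit(n,[(cs[v],D[v][0]["mask"]) for v in vs],x0); print("   ",vs,np.round(x,2),round(f,3))
print(read_t())
E
```

```text
large_wheel top [(0.89, [326, 176], 352), (0.86, [368, 250], 350), (0.58, [262, 163], 328), (0.53, [290, 257], 306), (0.51, [365, 174], 248)]
large_wheel side [(0.94, [263, 261], 863), (0.91, [221, 194], 595), (0.87, [323, 149], 250), (0.67, [337, 197], 553)]
    ['top'] [ 5.5072e+02 -4.0700e+00 -3.4000e-01] 0.046
    ['side'] [564.07  -2.99   0.  ] 1.0
    ['top', 'side'] [ 5.5072e+02 -4.0700e+00 -3.4000e-01] 0.523
small_wheel top [(0.72, [300, 131], 244), (0.44, [352, 218], 119)]
small_wheel side [(0.87, [302, 231], 379)]
    ['top'] [ 6.8236e+02  7.0860e+01 -1.7000e-01] 0.623
    ['side'] [687.9   67.14   0.  ] 1.0
    ['top', 'side'] [ 6.8236e+02  7.0860e+01 -1.7000e-01] 0.811
axle_pin top [(0.57, [284, 174], 92)]
axle_pin side [(0.74, [314, 157], 350)]
    ['top'] [5.5291e+02 1.0494e+02 3.0000e-02] 0.095
    ['side'] [5.5659e+02 1.0995e+02 1.9000e-01] 0.07
    ['top', 'side'] [5.5364e+02 1.0501e+02 6.0000e-02] 0.124
tipper top [(0.93, [348, 134], 514)]
tipper side [(0.82, [399, 193], 1158)]
    ['top'] [ 6.6848e+02 -6.3400e+01 -7.0000e-02] 0.077
    ['side'] [669.7  -59.89   3.0
[... 600 characters left out ...]
 294)]
    ['top'] [6.7206e+02 6.6630e+01 4.6000e-01] 0.033
    ['side'] [6.7654e+02 6.8410e+01 2.0000e-02] 0.019
    ['top', 'side'] [ 6.7403e+02  6.6940e+01 -6.0000e-02] 0.079
plain_tray top [(0.75, [205, 203], 4745)]
plain_tray side [(0.68, [257, 132], 2994)]
    ['top'] [ 4.9378e+02  3.2698e+02 -3.0000e-02] 0.025
    ['side'] [495.95 329.74   3.11] 0.038
    ['top', 'side'] [495.11 328.21   3.12] 0.038
clip_tray top [(0.78, [433, 188], 4900)]
clip_tray side [(0.95, [407, 321], 14737), (0.39, [282, 190], 712)]
    ['top'] [ 5.3225e+02 -2.9951e+02  1.0000e-01] 0.065
    ['side'] [ 5.3518e+02 -2.9776e+02  1.0000e-01] 0.023
    ['top', 'side'] [ 5.3515e+02 -2.9785e+02  1.0000e-01] 0.045
1.15
```

Fits agree with the picture to a few mm, but the small wheel's top entry was the tape roll and the large wheel's first side entry was the white one. I'll refine those from the right masks, check reach, and look at the clip with the wrist camera.

Run:
```python
from h import *
cs={n:cam(n) for n in("top","side")}
for n,t,s in(("large_wheel",0,3),("small_wheel",1,0)):
    m=np.load(f"m_{n}.npz"); v=[(cs["top"],m[f"top{t}"]),(cs["side"],m[f"side{s}"])]
    x0=deproj(cs["top"],np.argwhere(m[f"top{t}"]).mean(0)[::-1],13)
    for vv in(v[:1],v[1:],v): print(n,fit(n,vv,x0))
for p in [(551,-2),(470,-50),(555,107),(668,-61),(564,-106),(597,-292),(500,-300),(495,328),(430,328),(560,328)]:
    o=[]
    for y in np.arange(-3.14,3.14,np.pi/4):
        q=inverse_kinematics([*p,76],[np.pi,0,y]); o.append(None if q is None else round(float(q[6]),1))
    print(p,o)
t=read_t(); goto([575,-295,260],[np.pi,0,.1]); print(read_t()-t,read_ee_pos(),read_orientation())
cv2.imwrite("pics/clip1.png",read_camera("wrist"))
```

```text
large_wheel (array([ 5.50723509e+02, -4.05897713e+00, -3.53446559e-02]), np.float64(0.04604612831868804))
large_wheel (array([5.56690489e+02, 8.71814658e-01, 3.88586381e-01]), np.float64(0.10667735322910066))
large_wheel (array([ 5.51880871e+02, -4.00048664e+00,  1.32803688e-01]), np.float64(0.10963049232182276))
small_wheel (array([ 4.51821614e+02, -7.21685003e+01, -7.10025975e-03]), np.float64(0.1545059157209293))
small_wheel (array([ 4.54824273e+02, -7.00809747e+01,  1.37558860e-01]), np.float64(0.09463472289924502))
small_wheel (array([ 4.53676714e+02, -7.21872697e+01, -3.08479324e-01]), np.float64(0.13561985020137413))
(551, -2) [0.9, 1.4, -2.1, -2.6, -2.0, -1.3, -0.5, 0.2]
(470, -50) [1.0, 1.4, -2.1, -2.5, -1.9, -1.2, -0.5, 0.3]
(555, 107) [0.9, 1.2, 2.0, -2.9, -2.2, -1.6, -0.8, 0.1]
(668, -61) [1.0, 1.6, -2.2, -2.4, -1.7, -1.0, -0.4, 0.3]
(564, -106) [1.1, 1.6, -2.9, -2.3, -1.6, -1.0, -0.4, 0.3]
(597, -292) [1.5, 2.0, -2.6, -1.9, -1.3, -0.6, 0.1, 0.8]
(500, -300) [1.5, 2.0, -2.5, -1.8, -1.2, -0.6, 0.1, 0.8]
(495, 328) [0.3, 0.9, 1.6, -2.4, -2.8, -2.0, -1.3, -0.5]
(430, 328) [-0.1, 0.7, 1.5, 2.3, -2.8, -2.2, -1.4, -0.9]
(560, 328) [0.3, 1.0, 1.7, -2.4, -2.6, -1.8, -1.1, -0.5]
2.0 [ 574.26968937 -296.61297828  260.04643036] [3.14079902e+00 3.68222219e-04 9.77994290e-02]
```

View pics/clip1.png

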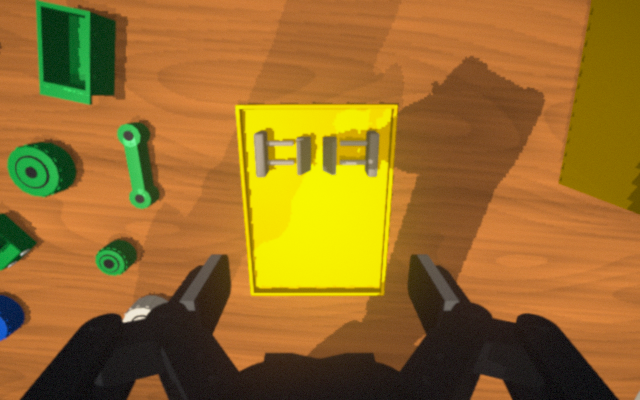

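The clip tray fills (238–398, 104–295); the clip gap is near (317,156) with housings at (262,153) and (372,152). I'll fit the tray from this picture and overlay the predicted clip outline.

Run:
```python
from h import *
pause(.2)
print(read_ee_pos(),read_orientation())
c=cam("wrist"); im=read_camera("wrist"); d=masks_of("wrist","clip_tray"); print([(x["p"],x["at"],x["mask"].sum()) for x in d])
m=d[0]["mask"]
# own colour: yellow & mask neighbourhood
hsv=cv2.cvtColor(im,cv2.COLOR_BGR2HSV); ye=cv2.inRange(hsv,(22,120,60),(34,255,255)); ye[:,400:]=0; ye[:,:225]=0;ye[300:]=0;
ye=cv2.morphologyEx(ye,cv2.MORPH_OPEN,np.ones((3,3)))>0
x,f=fit("clip_tray",[(c,m)],[535,-298],yaw0=.1); print("net",x,f)
x2,f2=fit("clip_tray",[(c,ye)],[535,-298],yaw0=.1); print("col",x2,f2)
big=cv2.resize(im[80:320,220:420],None,fx=3,fy=2.4)
def dr(P,col):
    Q=np.array(P,float)@R.from_euler("z",x2[2]).as_matrix().T+[x2[0],x2[1],0]
    q=(proj(c,Q)-[220,80])*[3,2.4]; cv2.polylines(big,[np.int32(q)],True,col,1)
dr([[-110,-80,14],[110,-80,14],[110,80,14],[-110,80,14]],(0,0,255))
for s in(-1,1):
    dr([[40,s*51,28],[84,s*51,28],[84,s*61,28],[40,s*61,28]],(255,0,0))
    dr([[46,s*15,42],[78,s*15,42]],(0,0,255)); dr([[46,s*6,22],[78,s*6,22]],(255,0,255))
cv2.imwrite("pics/clip2.png",big)
q=R.from_euler("z",x2[2]).as_matrix()@[62,0,0]; print("clip",x2[:2]+q[:2])
```

```text
[ 574.67848545 -295.70828404  260.05220434] [ 3.14137979e+00 -1.25662078e-06  9.88862098e-02]
[(0.83, [318.1, 197.9], np.int64(28009)), (0.53, [73.0, 51.7], np.int64(6942))]
net [ 5.35086253e+02 -2.97475764e+02  1.01493168e-01] 0.008021602123069127
col [ 5.34693659e+02 -2.97173186e+02  9.91263352e-02] 0.013627352942359838
clip [ 596.38930138 -291.03741356]
```

View pics/clip2.png

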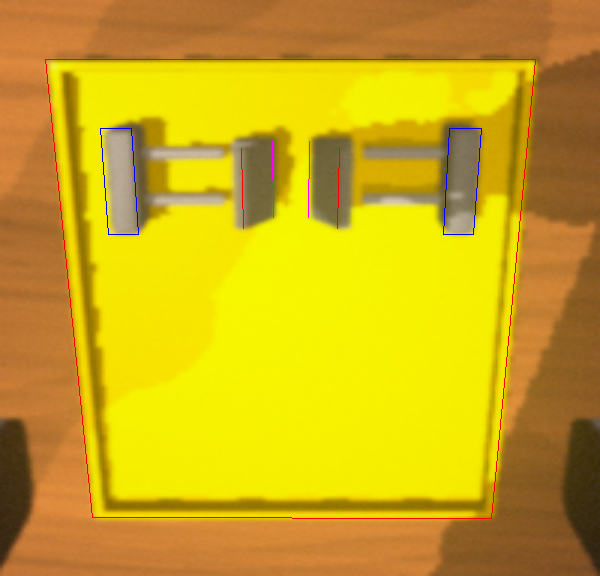

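The overlay lies on the tray and jaw edges, so the clip is at (596.4, −291.1), yaw 0.10. Next is the large wheel: hover, refine with the wrist camera, and grip.

```bash
cat >> h.py <<'E'
D=np.pi
def hover(name,x0,yaw,zt=230,yaw0=None,pic=None):
    t=read_t(); goto([x0[0],x0[1],zt],[D,0,yaw]); pause(.15)
    c=cam("wrist"); im=read_camera("wrist"); d=masks_of("wrist",name)
    e=proj(c,[[x0[0],x0[1],MOD[name][0][:,2].max()/2]])[0]
    d=[k for k in d if np.hypot(*(np.array(k["at"])-e))<60]
    if pic: cv2.imwrite(f"pics/{pic}.png",im)
    if not d: print("no mask near",e); return None
    k=max(d,key=lambda k:k["p"]); x,f=fit(name,[(c,k["mask"])],x0,yaw0=yaw0)
    print(name,"wrist fit",np.round(x,3),"cost",round(f,3),"p",round(k["p"],2),"t",round(read_t(),1)); 
    P=MOD[name][0]@R.from_euler("z",x[2] if MOD[name][1] else 0).as_matrix().T+[x[0],x[1],0]
    cv2.polylines(im,[np.int32(cv2.convexHull(proj(c,P).astype(np.float32)))],True,(0,0,255),1)
    if pic: cv2.imwrite(f"pics/{pic}.png",im)
    return x,f
def down(x,y,z,yaw,zh=230,**k):
    servo_line([x,y,zh],vel=150,rot=[D,0,yaw]); return servo_line([x,y,z],vel=120,**k)
E
python3 - <<'E'
from h import *
print(hover("large_wheel",(552,-3),.1,pic="lw"))
E
```

```text
large_wheel wrist fit [ 5.53385e+02 -3.17300e+00  5.00000e-02] cost 0.07 p 0.69 t 4.9
(array([ 5.53384981e+02, -3.17330974e+00,  5.00158498e-02]), np.float64(0.0699710337945243))
```

View pics/lw.png

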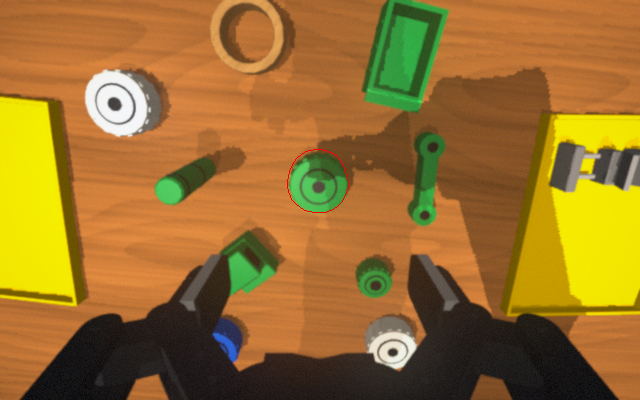

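The fit outlines the wheel at (318,181) to within 2 mm, and the finger corridors are clear. I'll grip it.

Run:
```python
from h import *
t=down(552.5,-3.2,75,.1,threshold=15); print("stop",t,read_ee_pos())
command_gripper(0,40); print("w",read_grip_width()*85)
servo_line([552.5,-3.2,160],vel=150); print(read_grip_width()*85,read_contact_force(),read_t())
u=R.from_euler("z",.1).as_matrix()@[-40,0,0]+[534.8,-297.3,0]
goto([u[0],u[1],160],[D,0,.1]); pause(.1)
t=servo_line([u[0],u[1],79.5],vel=80,threshold=8); print(t,read_ee_pos())
command_gripper(.9); servo_line([u[0],u[1],230]); print(read_t())
cv2.imwrite("pics/lw2.png",read_camera("wrist"))
```

```text
stop False [552.9982582   -3.18287733  75.6943704 ]
w 52.51723830869036
52.01926571490406 [-0.31287644  0.62789087 -1.12843547] 7.7
True [ 494.37306877 -300.99459908   79.76000072]
11.45
```

View pics/lw2.png

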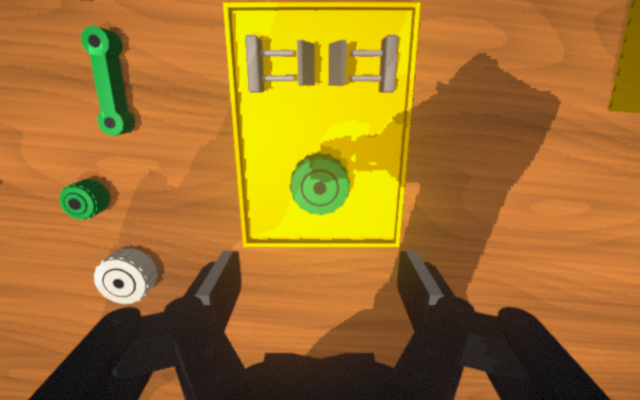

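The large wheel lies flat in the clip tray at (320,184), clear of the clip. Next is the pin.

Run:
```python
from h import *
print(hover("axle_pin",(555,106.5),.1,zt=270,pic="pin"))
```

```text
axle_pin wrist fit [ 5.55007e+02  1.06822e+02 -6.80000e-02] cost 0.061 p 0.93 t 13.3
(array([ 5.55007430e+02,  1.06822062e+02, -6.80342047e-02]), np.float64(0.06068915189579349))
```

View pics/pin.png

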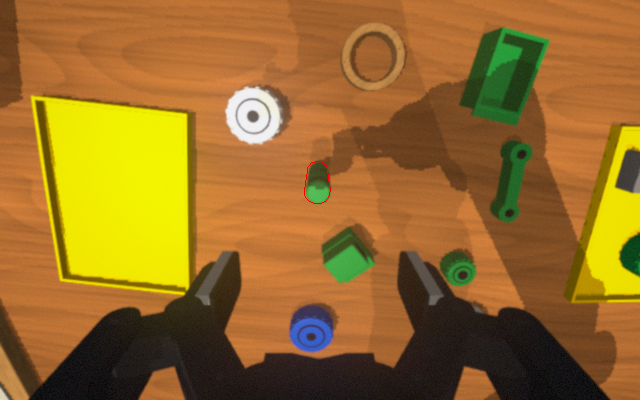

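The pin fit matches at (317,190). I'll grip it at 65 mm height and take it over the clip, then insert under force watch.

Run:
```python
from h import *
t=down(555,106.8,120,.1,zh=240,threshold=10); print("stop",t,read_ee_pos())
command_gripper(0,60); print("w",read_grip_width()*85)
zg=read_ee_pos()[2]
servo_line([555,106.8,220],vel=150); print(read_grip_width()*85)
goto([596.4,-291.1,220],[D,0,.1]); pause(.2); print(zg,read_ee_pos(),read_orientation(),read_t())
cv2.imwrite("pics/pin2.png",read_camera("wrist")); cv2.imwrite("pics/pin2s.png",read_camera("side")[180:360,300:540].repeat(3,0).repeat(3,1))
```

```text
stop False [555.50605566 106.99803786 120.74025076]
w 20.326004878363932
20.363432441890534
120.30372864123778 [ 596.96084105 -289.52747661  220.11833463] [-3.14116237e+00 -2.84194486e-04  1.02338122e-01] 17.8333
```

View pics/pin2.png

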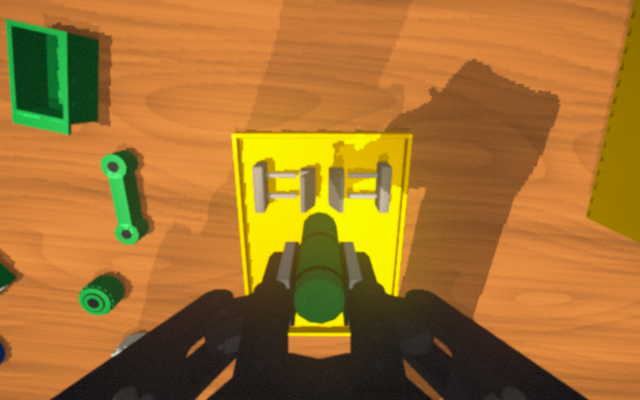

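View pics/pin2s.png

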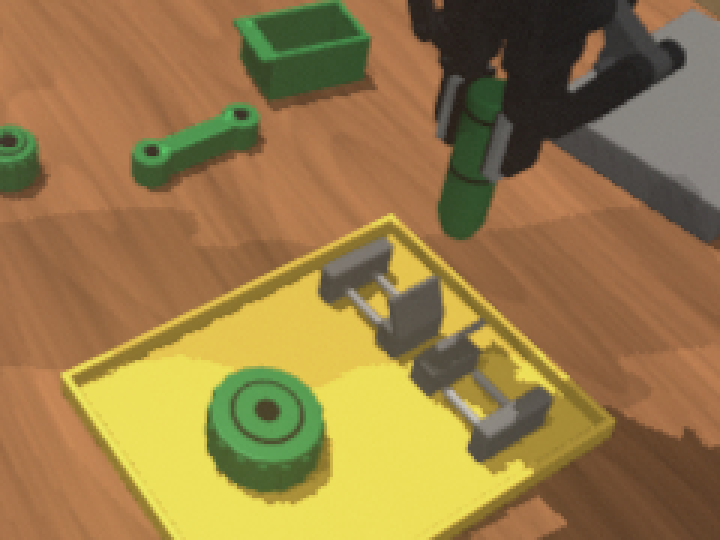

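The pin hangs upright between the pads, foot at about (320,215), over the clip line. I'll check the pin's offset in the grip, then insert.

Run:
```python
from h import *
c=cam("wrist"); e=read_ee_pos(); im=read_camera("wrist"); d=masks_of("wrist","axle_pin")
z=e[2]-120.5
for k in d[:2]: print(k["p"],k["at"])
x,f=fit("axle_pin",[(c,d[0]["mask"])],e,z=z); print(e,"pin at",x[:2],f)
P=MOD["axle_pin"][0]+[e[0],e[1],z]; cv2.polylines(im,[np.int32(cv2.convexHull(proj(c,P).astype(np.float32)))],True,(0,0,255),1)
cv2.imwrite("pics/pin3.png",cv2.resize(im[190:340,220:420],None,fx=4,fy=4))
```

```text
0.94 [318.8, 272.8]
[ 596.71430308 -290.27570297  220.08563633] pin at [ 597.07785433 -289.68331041] 0.029976251851515312
```

View pics/pin3.png

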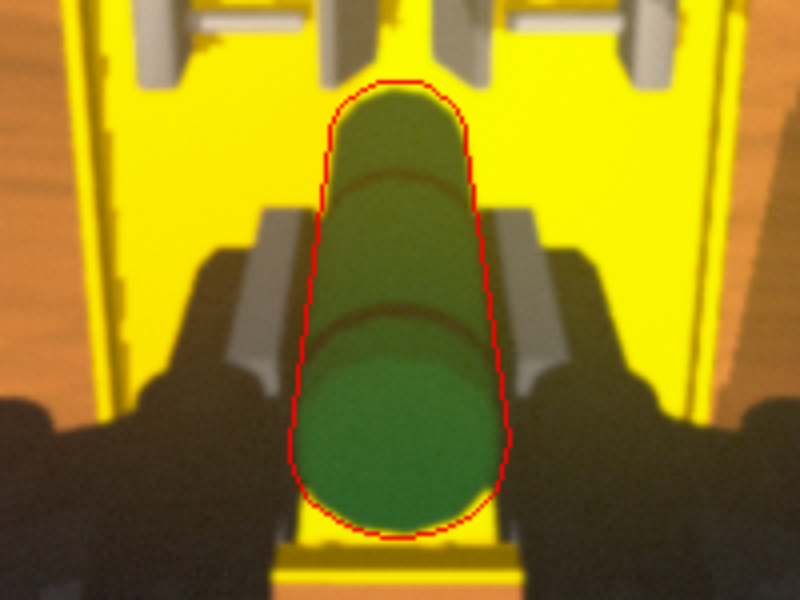

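The pin is centred in the grip within 1 mm, so I'll insert it.

Run:
```python
from h import *
servo_line([596.4,-291.3,170],vel=120); pause(.1); print(read_ee_pos(),read_contact_force())
for z in (150,140,130,124.3,122):
    t=servo_line([596.4,-291.3,z],vel=40,threshold=22); print(z,t,np.round(read_ee_pos(),1),np.round(read_contact_force(),1),round(read_t(),1))
    if t: break
cv2.imwrite("pics/pin4s.png",read_camera("side")[180:360,300:540].repeat(3,0).repeat(3,1))
```

```text
[ 597.05475975 -291.55664105  171.05686458] [0.59124216 0.23622552 0.12515292]
150 False [ 596.4 -291.3  149.8] [ 0.5  0.2 -0.7] 19.4
140 False [ 596.5 -291.2  139.8] [0.8 0.6 0.3] 19.8
130 False [ 596.  -291.1  129.2] [ 1.  -0.3 -2.1] 20.1
124.3 False [ 596.6 -291.5  124.4] [0.3 0.  2. ] 20.4
122 False [ 597.  -291.5  124.2] [-3.9  1.1 16.6] 20.7
```

View pics/pin4s.png

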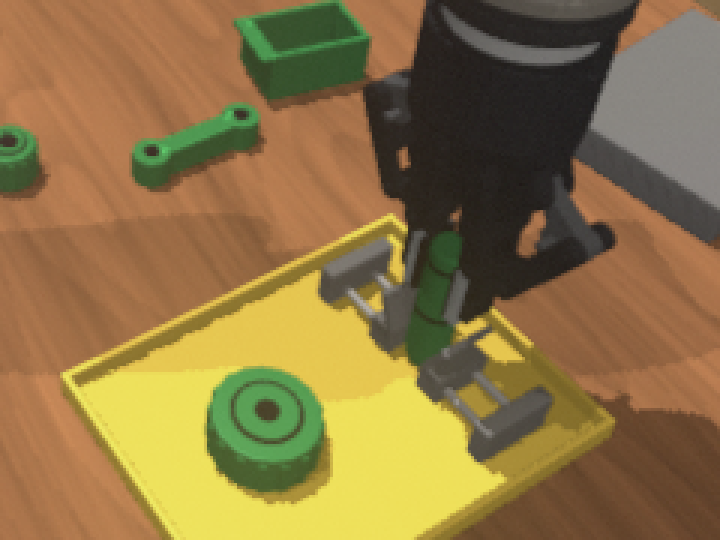

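At TCP z = 124.2 (grip height 120.3 plus the 4 mm floor) the force jumped to 17 N, so the foot is on the floor and the jaws are spread. I'll release it and check.

Run:
```python
from h import *
servo_line([596.4,-291.3,124.3],vel=40)
command_gripper(.55); servo_line([596.4,-291.3,230],vel=100); command_gripper(.9)
goto([596.4,-291.1,260],[D,0,.1]); pause(.2)
c=cam("wrist"); im=read_camera("wrist"); d=masks_of("wrist","axle_pin")
x,f=fit("axle_pin",[(c,d[0]["mask"])],(596,-291),z=4); print("pin",x[:2],f,read_t())
P=MOD["axle_pin"][0]+[x[0],x[1],4]; cv2.polylines(im,[np.int32(cv2.convexHull(proj(c,P).astype(np.float32)))],True,(0,0,255),1)
s=read_camera("side")[180:360,300:540].repeat(2,0).repeat(2,1)
cv2.imwrite("pics/pin5.png",np.hstack([im[:360,200:440],s]))
```

```text
pin [ 596.55459317 -290.79323282] 0.05032212157833427 23.525
```

View pics/pin5.png

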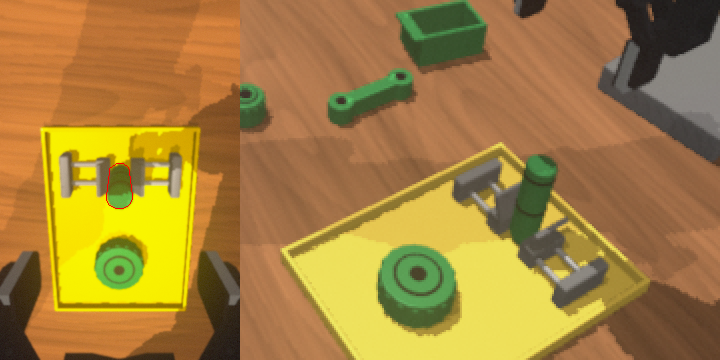

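The pin stands upright in the clip at (596.6, −290.8), within 1 mm of the clip centre. Next is the tow bar.

Run:
```python
from h import *
print(hover("tow_bar",(565,-106),.1,yaw0=.1,pic="tb"))
```

```text
tow_bar wrist fit [ 5.64549e+02 -1.05501e+02  9.40000e-02] cost 0.044 p 0.64 t 24.6
(array([ 5.64549484e+02, -1.05500800e+02,  9.42566993e-02]), np.float64(0.044312801541911195))
```

View pics/tb.png

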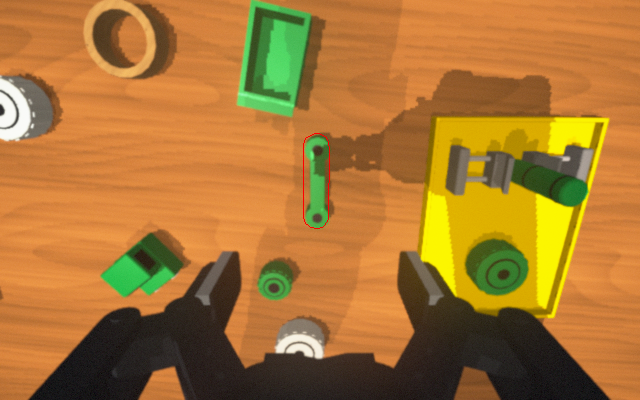

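The tow bar is fitted well at (317,181). I'll grip it across its middle and place it across the far-left end of the plain tray.

```bash
cat >> h.py <<'E'
def tray(lx,ly,T=(494.8,328,-.027)):
    u=R.from_euler("z",T[2]).as_matrix()@[lx,ly,0]; return T[0]+u[0],T[1]+u[1]
def pickplace(x,y,yaw,dest,yawd,zg,op,opr,F=40,pic=None):
    command_gripper(op)
    t=down(x,y,zg,yaw,threshold=12,zh=200); print("stop",t,read_ee_pos())
    command_gripper(0,F); print("w",read_grip_width()*85); z0=read_ee_pos()[2]
    servo_line([x,y,170],vel=150); w=read_grip_width()*85; print("lifted w",w)
    goto([*dest,170],[D,0,yawd]); pause(.15); print(read_ee_pos(),"w",read_grip_width()*85)
    servo_line([*dest,110],vel=120)
    t=servo_line([*dest,z0+3.5],vel=60,threshold=8); print("down",t,read_ee_pos()[2],"exp",z0+4)
    command_gripper(opr); servo_line([*dest,230],vel=150); command_gripper(.9)
    im=read_camera("wrist"); print("t",read_t())
    if pic: cv2.imwrite(f"pics/{pic}.png",im)
E
python3 - <<'E'
from h import *
pickplace(564.5,-105.5,.094,tray(-65,0),1.544,76,.5,.4,pic="tb2")
E
```

```text
stop False [ 565.05839002 -105.5579431    76.73110977]
w 12.781842813131274
lifted w 12.973975371283228
[430.7321887  328.63524391 169.85651044] w 13.016671879933213
down True 80.50173153860078 exp 80.78120637183264
t 32.7
```

View pics/tb2.png

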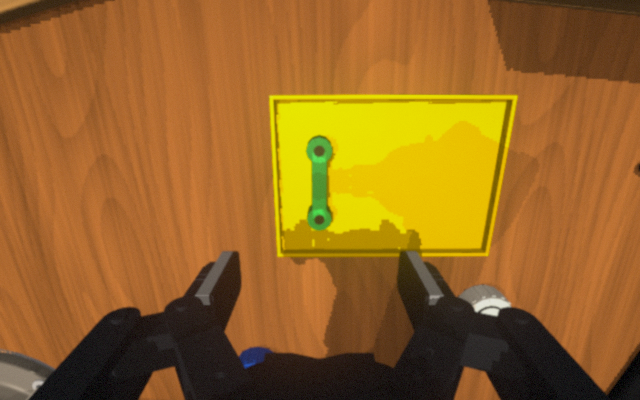

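The tow bar lies flat at (319,184) in the plain tray. Next is the tipper.

Run:
```python
from h import *
print(hover("tipper",(668,-61.5),-.08,yaw0=-.1,pic="ti"))
```

```text
tipper wrist fit [ 6.70405e+02 -6.09900e+01 -1.12000e-01] cost 0.042 p 0.72 t 34.6
(array([ 6.70404612e+02, -6.09904630e+01, -1.12017108e-01]), np.float64(0.04194849353891428))
```

View pics/ti.png

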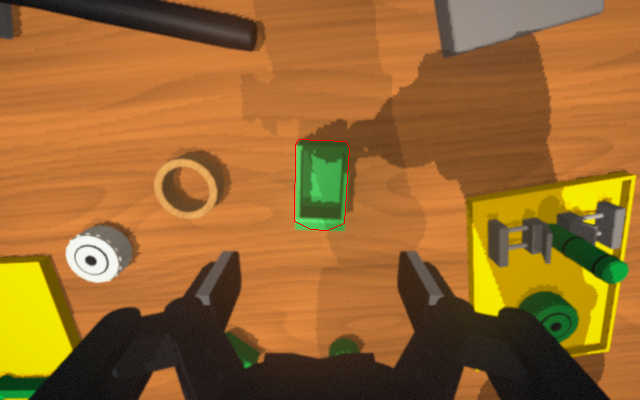

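The tipper is at (321,185) with the lip at the bottom, facing −x and wider than I modelled, which only shifts x by 1–2 mm. I'll grip it across its 46 mm.

Run:
```python
from h import *
pickplace(669.5,-61,-.112,tray(62,0),-.027,77,.8,.8,pic="ti2")
```

```text
stop False [670.17210695 -60.95864559  77.94042119]
w 45.28550156686855
lifted w 45.006052089614315
[557.88732343 324.59482986 169.9034628 ] w 45.04743075207818
down True 81.73991406222945 exp 82.05225049169547
t 42.0667
```

View pics/ti2.png

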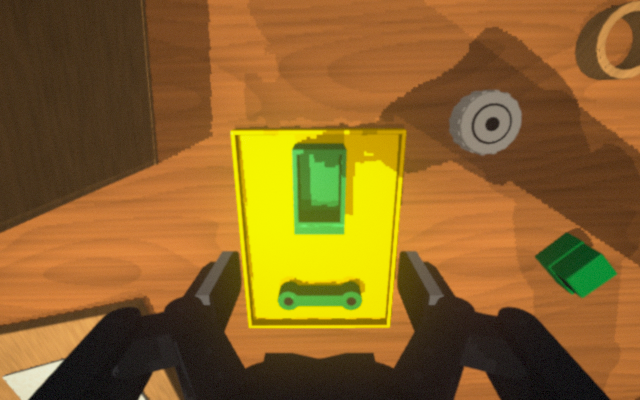

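The tipper sits flat at (320,188), with free floor down to the tow bar at (320,296). Last is the small wheel.

Run:
```python
from h import *
print(hover("small_wheel",(454,-71),0,pic="sw"))
```

```text
small_wheel wrist fit [ 4.5380e+02 -7.1747e+01 -6.4000e-02] cost 0.035 p 0.66 t 43.8
(array([ 4.53799914e+02, -7.17471457e+01, -6.35830263e-02]), np.float64(0.034593501928442794))
```

View pics/sw.png

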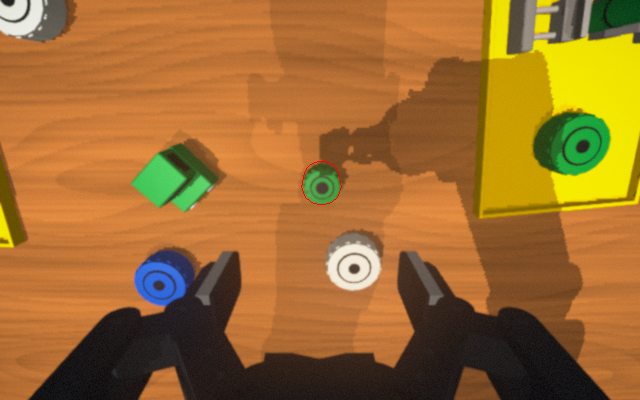

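Run:
```python
from h import *
pickplace(453.5,-71.7,0,tray(-17,0),-.027,76,.65,.65,pic="sw2")
goto([495,300,330],[D,0,0]); pause(.2)
c=cam("wrist"); im=read_camera("wrist"); cv2.imwrite("pics/fin_w.png",im)
for n,g,w in(("small_wheel",tray(-17,0),None),("tipper",tray(62,0),-.03),("tow_bar",tray(-65,0),1.54)):
    d=masks_of("wrist",n); e=proj(c,[[*g,15]])[0]; d=[k for k in d if np.hypot(*(np.array(k["at"])-e))<30]
    print(n,[np.round(v,3) for v in fit(n,[(c,d[0]["mask"])],g,z=4,yaw0=w)] if d else None)
set_joints([1.229,0.477,0.022,1.555,-0.011,1.109,-0.083])
for v in("top","side"): cv2.imwrite(f"pics/fin_{v}.png",read_camera(v))
for n in("cab","tape_roll"):
    d=masks_of("top",n); m=np.load(f"m_{n}.npz"); print(n,[(round(k["p"],2),k["at"]) for k in d], np.argwhere(m["top0"]).mean(0)[::-1])
print(read_t())
```

```text
stop False [453.92916577 -71.73227514  76.55341336]
w 32.615406118676674
lifted w 32.59886440354777
[478.58545884 326.84842502 169.92739539] w 32.35034474832187
down True 79.99789361836712 exp 80.80669352260958
t 51.4917
small_wheel [array([ 4.76807e+02,  3.28952e+02, -1.15000e-01]), np.float64(0.087)]
tipper [array([ 5.56573e+02,  3.26861e+02, -4.10000e-02]), np.float64(0.064)]
tow_bar [array([430.042, 329.727,   1.537]), np.float64(0.033)]
cab [(0.62, [302.8, 214.7])] [302.64111498 215.93379791]
tape_roll [(0.53, [308.9, 134.2])] [299.62  136.505]
56.125
```

View pics/fin_w.png

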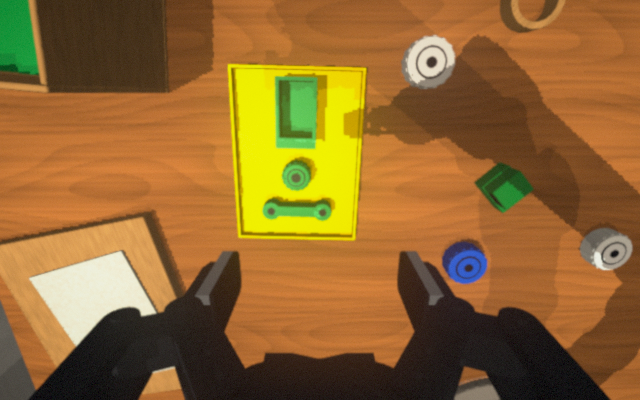

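View pics/fin_top.png

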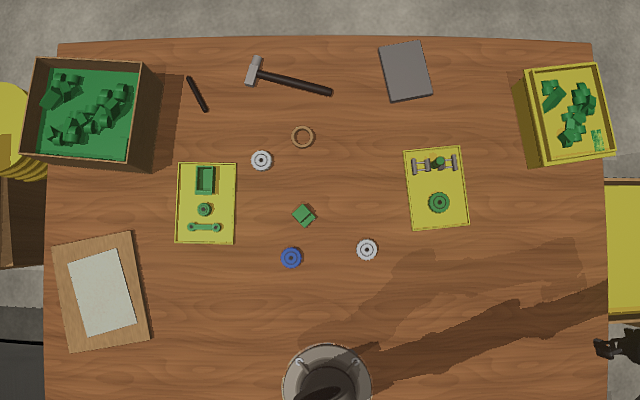

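View pics/fin_side.png

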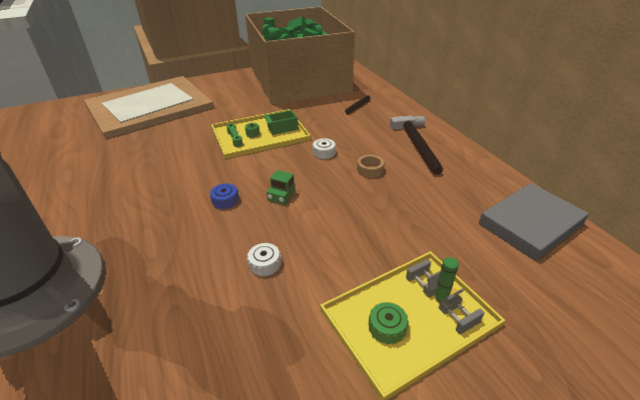

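All five parts are in place. The network puts the tape roll 9 px from its start, but the picture shows it at (302,136) as before; I'll check that by image difference before handing in.

Run:
```python
import cv2,numpy as np
from workcell import *
a=cv2.imread("pics/top0.png").astype(float);b=cv2.imread("pics/fin_top.png").astype(float)
for n,(x,y) in dict(tape=(302,136),cab=(304,215)).items():
    print(n,np.abs(a-b)[y-16:y+17,x-16:x+17].mean())
    p=a[y-12:y+13,x-12:x+13].astype(np.uint8); print(cv2.minMaxLoc(cv2.matchTemplate(b[y-25:y+26,x-25:x+26].astype(np.uint8),p,cv2.TM_CCOEFF_NORMED))[1::2])
hand_in(); print(read_t())
```

```text
tape 1.0198959289868381
(0.9989066123962402, (13, 13))
cab 1.0116314661769208
(0.9992656111717224, (13, 13))
the job is handed in; nothing more can be done
the job is handed in; nothing more can be done
```

Both kits are made up, and I handed the job in about 56 s into the 136 s allowed; no verdict was reported.

- **Clip tray:**
  - The large wheel lies flat on the free floor.
  - The pin stands upright in the clip. The wrist camera put it within about 1 mm of the clip centre, and a rise to 17 N at the expected height showed the foot had reached the floor.
- **Plain tray:**
  - The tipper, small wheel and tow bar lie flat and separate.
  - Each was within about 2 mm of where I meant it to go, measured with the wrist camera.
- **Left in place:** Template matching between the first and last top pictures shows the cab and tape roll unmoved (0 px shift).

**Checks that disagreed:**
- The network's last tape-roll position was 9 px from its first one. The picture comparison contradicts this, so I took it as network error.
- The small wheel touched down 0.8 mm lower than expected, which I put down to measuring error.

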